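Dip the oil of the glaze-spray compressor

TASK

Check the oil of the small air compressor: take the wiped dipstick from the steel drip tray, slide it down the compressor's slanting filler tube until its collar sits fully home on the rim, and draw it out again. Finish while still holding it for reading: dipstick level, marked side up, its tip over the drip tray 10 to 20 cm above it, held still and touching nothing else. Keep the dipstick off the dusty table, and leave the jars and the brush as they are.

Things in the scene. Friction and masses are not known exactly. Their poses are not given: they have to be found in the camera images.
- dipstick: oil dipstick, 200 mm long, 90 g, lying in the tray marked side up: wire pull ring, black grip, round steel collar 26 mm across and 5 mm thick, 110 mm of rod 8 mm across. Origin: on the rod's axis at the collar's seating face, 13 mm above what the grip lies on. x to the tip, z out of the marked side, y across the grip. Collar x = -5 to 0 mm, grip -65 to -5 mm, ring ends at -90 mm
- dipstick_grip (a point): middle of the dipstick's black plastic grip (60 mm long, 24 mm wide, 26 mm thick, flat sides), on the axis, 35 mm tailwards of the collar's seating face; axes as the dipstick's
- dipstick_tip (a point): end of the dipstick's tip, on its axis, 110 mm from the collar's seating face; axes as the dipstick's. The last 40 mm of the rod are flattened to 9 mm wide, 4.5 mm thick; the marked side has two black lines across it
- compressor: fixed bench compressor: crankcase 100 x 100 mm, 135 mm high; finned cylinder on it, top at 204 mm; motor 124 mm across on its +y side to y = 205 mm; inlet filter at the cylinder's -y side to y = -88 mm; base plate x = -88 to 88, y = -75 to 210 mm. Origin: table level under the crankcase's centre; x points to the filler tube's side (away from the robot when not turned), z up
- guide_tube: compressor's steel filler tube, slanting 40 degrees above level. Origin: centre of its mouth in the rim's plane, 135 mm above the table. x points down the bore, y level, z upward side. Rim 29 mm across; bore 23 mm at the rim, 12.6 mm from 14 mm down, straight, open, 115 mm long. Dipstick fully home: its origin at this origin, its x along this x (either side up fits)
- tray: fixed shallow steel drip tray, 320 mm (its x) by 220 mm (its y), rim 18 mm high, sheet 3 mm. Origin: centre of its underside, on the table; z up
- table: work table with a dotted white cover, top at z = 0
- jar_a: underglaze jar with white cap, 48 mm across, 70 mm high, loose; leave alone. Origin: centre of its underside
- jar_b: underglaze jar with white cap, 48 mm across, 70 mm high, loose; leave alone. Origin: centre of its underside
- water_jar: open glass jar, 68 mm across, 85 mm high, loose; leave alone. Origin: centre of its underside
- brush: thin artist's brush with blue handle, 190 mm long along its x, 7 mm thick, lying on the table, loose; leave alone. Origin: underside of its middle
Mind the look-alikes: they are no part of the job. Several things look just like the dipstick: the one meant starts farthest to the robot's left.

How it is judged:
By the outcome, as a careful person would: the job done as asked, in the order asked, and still so for the second after the job is handed in, while the arm keeps its last pose, push and grip.
It also fails if it takes over 58 s, if anything falls off the work surface, if the arm or the gripper's body presses on something with over 40 N, if the wrist force passes 120 N, or if a joint passes its speed limit or range.

ROBOT

A 6-joint arm with a two-finger parallel gripper is mounted at the origin on the work surface. World frame = base frame: x ahead of the robot, y to its left, z up, the work surface at z = 0. Lengths are in m, angles in rad, forces in N, time in s.
With the tool pointing down it reaches from about 0.275 to 0.75 m from the base axis. Payload 10.2 kg.
Tool frame: the origin (TCP) lies midway between the tips of the shut fingers; the grasp point (between the pads) lies 19 mm behind it; z points along the fingers, y is the line along which they close (so a half turn about z gives the same grasp; the last joint's range is limited). The gripper opens to 85 mm and grips with 20 to 120 N. Pads are 22 mm wide; open, the fingers measure 114 mm over their backs; the gripper's body (76 mm by 85 mm) begins 54 mm behind the grasp point. The pads swing forward as they close: fully open they stand 13 mm farther back than shut.
Start: joints at [-1.516, 0.313, 1.498, -0, 1.331, -0.223], TCP at [0.144, -0.505, 0.231] pointing down, gripper open.
Joint ranges: [-2.94, 2.94], [-0.97, 2.17], [0.19, 2.56], [-1.23, 4.37], [0.02, 3.11], [-2.88, 2.88]. Speed limits (rad/s): [2.39, 2.39, 3.01, 3.14, 3.14, 3.14].

INTERFACE

Orientations are given as a rotation vector (axis times angle).
In Python, from bench import robot, vision, nets gives the robot as it stands.
- The arm moves only by the tool move_arm, never from a script. Its argument "increments" is a list of rows, each an object with "rotation": the turn, a rotation vector about the tool's x, y, z in degrees, a list of three; "dp": the shift along the tool's x, y, z in cm, a list of three; "hand": the closure, from -1 (fully open) to 1 (shut). A call has 1 to 8 rows; each row shifts and turns the commanded pose from where the row before left it, along the tool's axes as they then stand; what a row does not reach is not made up. A row lasts 1/12 s, in which the tool goes at most 41.7 mm and 7.16 degrees, less where a joint would pass 70% of its speed; a pose out of reach is approached as far as the arm can. A call is refused whole if a number of a shift passes 4.17 or a number of a turn 7.16, either way. A call with a gripper value outside its range is refused whole. The fingers move at their own pace and stop on an object; the grip force is fixed at half the most. Time passes only in rows, so rows that do not move let the fingers close. It gives the time, the measured TCP pose, the force, the opening and the grip force at its end, in the units of the state.
- robot.get_state(): the state, without advancing time (a new reading comes with each control period).
- vision.get_image(name): name is "scene" or "top" or "wrist"; returns (picture, depth): 420x560x3 uint8, red, green, blue; 420x560 float32, m along the optical axis (not along the pixel's ray), 0 where there is no reading.
- vision.calibration(name): a dict with "fovy" (degrees; the focal length in pixels is half the picture's height over the tangent of half this angle, whatever the lens; pixels are square), "cx", "cy" (the principal point, pixels), "R" (3x3) and "t" (3): a world point X has camera coordinates R X + t. Camera axes: x right, y down, z forward; pixel columns grow to the right and rows downward; lengths in m; the calibration is good to about 2 mm. A picture is of the moment at which its call begins: read the wrist's pose just before it. calibration takes no time and is no camera call; for the wrist camera it gives the pose at the moment of the call.
- robot.finish_job(): hands the job in; it is judged then, once.
Trained networks look in the newest picture that a camera, given by its name, has taken for a name from the list of things; names that differ only in an ending like _2 or _b are one class to them, and where a whole thing is asked for, a point or a joint stands for the part that bears it (a point fixed in the world has none). Each returns a list of dicts, best first, with "confidence" (0 to 1); they miss things now and then, are a little off and sometimes report something else, mostly with a low value. They report only what shows in the picture. A call takes as long as a camera call. They do not tell look-alikes from the thing itself.
- nets.silhouettes(camera, label): "region" (420x560 bool, what is visible of it) and "extent" ([centre column, centre row, width, height] in pixels, round what is visible of it).
The state is a dict: "clock": time; "joint_pos": joint angles; "joint_velocities": joint speeds; "joint_efforts": joint torques, N m; "tcp_pos": TCP position; "eef_rot": TCP orientation; "contact_force": force on the tool from outside, world axes, zero at the start; "wrist_torque": the same for the moment, N m; "grip_width": finger opening in m; "grip_force": force on a finger pad.
Only numpy, scipy, OpenCV 4.12 (cv2) and the standard library are available. Lean on these libraries where they do the work, as an engineer would, in place of code of your own. Each camera call takes 0.05 s, during which the arm holds its last target. There are 200 camera calls.

## Working session

There is one attempt and no reset: what is moved stays moved. The work goes in short steps, Python scripts to look and compute and a tool call to move; the robot and the scene stay as the last step left them, time stands still between calls to the robot, and variables do not carry over. Pictures are saved under pics/ and viewed, at most 10 in all, crops included, and the job is handed in when it is done.

Besides the shell and the picture viewer there is one more tool, called after "Emit:" as name(argument=value, ...) on one line, values as JSON. move_arm: Moves the arm, as the interface text tells. Its arguments: {"type":"object","properties":{"increments":{"type":"array","items":{"type":"object","properties":{"rotation":{"type":"array","items":{"type":"number"}},"dp":{"type":"array","items":{"type":"number"}},"hand":{"type":"number"}}}}},"required":["increments"]}

```bash
mkdir -p pics; python3 - <<'E'
from bench import robot, vision, nets
import cv2,numpy as np
print(robot.get_state())
ims=[]
for c in ["scene","top"]:
    p,d=vision.get_image(c); ims.append(p); np.savez(f"{c}.npz",p=p,d=d)
    k=vision.calibration(c); print(c,k)
    for l in ["dipstick","guide_tube","compressor","tray"]:
        for r in nets.silhouettes(c,l)[:5]: 
            m=r["region"]; print(c,l,round(r["confidence"],2),np.round(r["extent"]),m.sum())
    cv2.imwrite(f"pics/{c}.png",p[:,:,::-1])
E
```

```text
{'clock': 0.0, 'joint_pos': array([-1.51639066e+00,  3.13438909e-01,  1.49846874e+00,  1.36643465e-06,
        1.33095862e+00, -2.23393729e-01]), 'joint_velocities': array([ 0.00051582, -0.00159977,  0.00043029, -0.00058885, -0.00209091,
       -0.00042544]), 'joint_efforts': array([ 1.29836826e-04, -4.12269831e+01, -2.59739166e+01, -1.34566571e-04,
        4.09199798e-03, -1.04690400e-05]), 'tcp_pos': array([ 0.1439534 , -0.5046094 ,  0.23072883]), 'eef_rot': array([-3.11007911e+00, -4.34788276e-01, -1.70844366e-04]), 'contact_force': array([ 0.06591591,  0.5033312 , -0.49418962]), 'wrist_torque': array([-0.01746613, -0.00657856,  0.03639233]), 'grip_force': 0.0, 'grip_width': 0.08548187073427628}
scene {'fovy': 47.48857530243732, 'cx': 284.99547085327634, 'cy': 211.09852966284282, 'R': array([[-0.18441735,  0.98277148,  0.01226598],
       [ 0.82848399,  0.16215536, -0.53602231],
       [-0.52877644, -0.08868965, -0.8441147 ]]), 't': array([ 0.24098115, -0.39164887,  1.60054182])}
scene dipstick 0.85 [247. 191.  22.  55.] 401
scene dipstick 0.7 [164. 178.  65.  22.] 360
scene guide_tube 0.6 [389. 206.   9.  16.] 110
scene compressor 0.75 [417. 197. 117.  96.] 8215
scene tray 0.77 [242. 197.  94.  99.] 7027
top {'fovy': 47.80522107416375, 'cx': 277.49404855344346, 'cy': 213.61248721753432, 'R': array([[ 0.01904297, -0.99964075, -0.018861  ],
       [-0.99412913, -0.0169216 , -0.10686872],
       [ 0.10651117,  0.02078536, -0.99409423]]), 't': array([-0.11929907,  0.56086629,  1.42273222])}
top dipstick 0.84 [329. 249.   9.  56.] 266
top dipstick 0.64 [414. 252.  56.  34.] 273
top guide_tube 0.63 [194. 229.   9.  22.] 142
top compressor 0.63 [174. 252. 106.  70.] 5682
top tray 0.61 [332. 248.  81. 105.] 7408
```

View pics/scene.png

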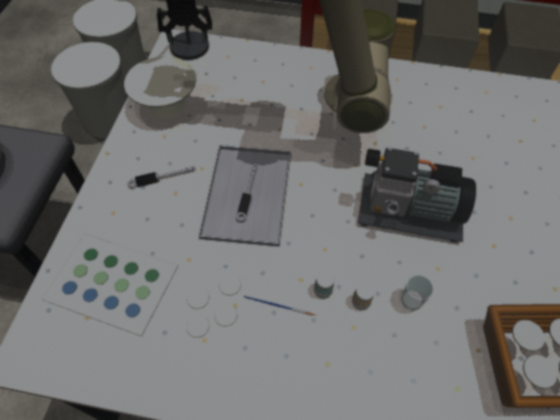

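View pics/top.png

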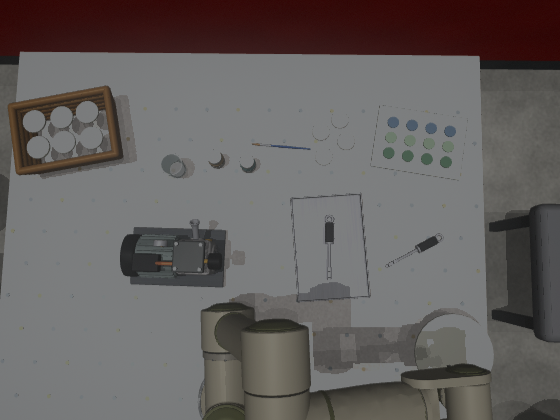

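Two look-alikes: the one in the tray (top 329,249; scene 247,191) and the one on the table (top 414,252; scene 164,178). In the top view left is +y, so the tray one is farthest to the robot's left, and it lies in the tray as described. I'll confirm it in a crop and measure.

```bash
cat > h.py <<'E'
from bench import robot, vision, nets
import cv2,numpy as np
from scipy.spatial.transform import Rotation as Rot
def K(k): f=210/np.tan(np.radians(k["fovy"]/2)); return f
def pts(d,k,m):
    v,u=np.nonzero(m&(d>0)); z=d[v,u]; f=K(k)
    c=np.c_[(u-k["cx"])/f*z,(v-k["cy"])/f*z,z]
    return (c-k["t"])@k["R"]
def ray(k,u,v):
    f=K(k); d=np.array([(u-k["cx"])/f,(v-k["cy"])/f,1.])@k["R"]
    return -k["R"].T@k["t"], d/np.linalg.norm(d)
def proj(k,X):
    c=k["R"]@np.asarray(X)+k["t"]; f=K(k); return c[0]/c[2]*f+k["cx"],c[1]/c[2]*f+k["cy"]
def tri(obs):
    A=np.zeros((3,3));b=np.zeros(3);L=[]
    for k,u,v in obs:
        o,d=ray(k,u,v);P=np.eye(3)-np.outer(d,d);A+=P;b+=P@o;L.append((P,o))
    X=np.linalg.solve(A,b); return X,[np.linalg.norm(P@(X-o))*1000 for P,o in L]
E
python3 - <<'E'
from h import *
np.set_printoptions(precision=3,suppress=True)
for c in ["scene","top"]:
    p,d=vision.get_image(c);k=vision.calibration(c)
    for l in ["dipstick","guide_tube","compressor","tray"]:
        for r in nets.silhouettes(c,l)[:2]:
            P=pts(d,k,r["region"]); print(c,l,np.median(P,0),np.percentile(P,2,0),np.percentile(P,98,0))
            if l in("dipstick","tray"):
                q=P[:,:2]-P[:,:2].mean(0);w,V=np.linalg.eigh(q.T@q);print("  axis deg",np.degrees(np.arctan2(V[1,1],V[0,1])))
            if l=="tray": print(cv2.minAreaRect(P[:,:2].astype(np.float32)))
            if l=="compressor":
                B=P[P[:,2]<.03];print(" base",cv2.minAreaRect(B[:,:2].astype(np.float32)),len(B))
                for z in np.arange(.0,.22,.02):
                    S=P[(P[:,2]>=z)&(P[:,2]<z+.02)]
                    if len(S)>5: print("  z",round(z,2),len(S),np.percentile(S,2,0)[:2],np.percentile(S,98,0)[:2])
    if c=="top":
        a=cv2.resize(p[180:310,90:240],(450,390),interpolation=3);b=cv2.resize(p[180:310,280:380],(300,390),interpolation=3)
        cv2.imwrite("pics/c1.png",np.hstack([a,b])[:,:,::-1])
E
```

```text
scene dipstick [ 0.505 -0.267  0.021] [ 0.37  -0.279 -0.001] [ 0.561 -0.256  0.031]
  axis deg -179.3512395590933
scene dipstick [ 0.484 -0.564  0.015] [ 0.44  -0.616 -0.004] [ 0.509 -0.494  0.027]
  axis deg 118.39719425898602
scene compressor [ 0.506 -0.268  0.021] [ 0.37  -0.286 -0.001] [ 0.56  -0.256  0.031]
 base ((0.4605987071990967, -0.2704552412033081), (0.03321516513824463, 0.2092219591140747), 88.63777923583984) 355
  z 0.0 166 [ 0.366 -0.286] [ 0.561 -0.256]
  z 0.02 192 [ 0.414 -0.28 ] [ 0.543 -0.256]
scene tray [ 0.475 -0.269  0.002] [ 0.308 -0.38  -0.004] [ 0.628 -0.161  0.017]
  axis deg -175.8002831979387
((0.4592744708061218, -0.2725825905799866), (0.3433937728404999, 0.22932617366313934), 4.289527416229248)
top dipstick [ 0.475 -0.557  0.023] [ 0.419 -0.611  0.008] [ 0.504 -0.46   0.03 ]
  axis deg 118.76927159788228
top dipstick [ 0.503 -0.269  0.021] [ 0.373 -0.285 -0.001] [ 0.56  -0.254  0.034]
  axis deg -179.68757823020636
top guide_tube [0.507 0.125 0.125] [0.48  0.115 0.104] [0.53  0.133 0.146]
top compressor [0.425 0.184 0.131] [0.344 0.053 0.017] [0.511 0.323 0.204]
 base ((0.4311949908733368, 0.19973935186862946), (0.2956480085849762, 0.1832854449748993), 89.11443328857422) 1731
  z 0.0 355 [0.34  0.054] [0.513 0.33 ]
  z 0.02 1381 [0.341 0.054] [0.512 0.326]
  z 0.04 16 [0.377 0.066] [0.48  0.102]
  z 0.06 22 [0.367 0.068] [0.488 0.189]
  z 0.08 128 [0.365 0.069] [0.49  0.316]
  z 0.1 488 [0.368 0.072] [0.496 0.321]
  z 0.12 883 [0.377 0.078] [0.525 0.325]
  z 0.14 494 [0.392 0.084] [0.473 0.326]
  z 0.16 568 [0.384 0.083] [0.466 0.286]
  z 0.18 927 [0.384 0.041] [0.467 0.214]
  z 0.2 416 [0.388 0.041] [0.463 0.163]
top tray [ 0.461 -0.274  0.003] [ 0.312 -0.378 -0.004] [ 0.621 -0.163  0.017]
  axis deg -175.32671804476087
((0.46618205308914185, -0.2701006531715393), (0.3209029734134674, 0.22062477469444275), 5.07091760635376)
```

View pics/c1.png

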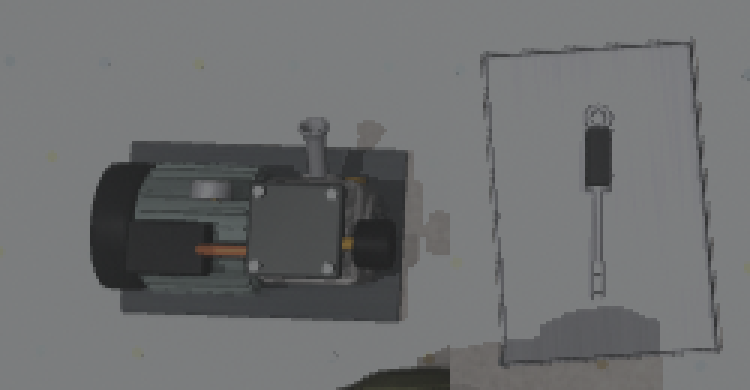

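The crop shows the tray dipstick with ring (598,115), black grip (598,157), collar (598,188) and two-lined tip (598,280). The filler mouth is at (313,127) on the compressor's far side. Next I move over the dipstick.

Emit:
move_arm(increments=[{"rotation":[0,0,5.3],"dp":[0,0,0],"hand":-1},{"rotation":[0,0,5.3],"dp":[0,0,0],"hand":-1},{"rotation":[0,0,5.3],"dp":[0,0,0],"hand":-1},{"rotation":[0,0,0],"dp":[3.2,-2.1,0],"hand":-1},{"rotation":[0,0,0],"dp":[3.2,-2.1,0],"hand":-1},{"rotation":[0,0,0],"dp":[3.2,-2.1,0],"hand":-1},{"rotation":[0,0,0],"dp":[3.2,-2.1,0],"hand":-1},{"rotation":[0,0,0],"dp":[3.2,-2.1,0],"hand":-1}])

```text
clock: 1.67
tcp_pos: [0.3052, -0.3986, 0.2315]
eef_rot: [3.141, -0.0, 0.0]
contact_force: [0.7, -1.3, 0.4]
grip_width: 0.0852
grip_force: 0.0
```

Emit:
move_arm(increments=[{"rotation":[0,0,0],"dp":[3.2,-2.1,0],"hand":-1},{"rotation":[0,0,0],"dp":[3.2,-2.1,0],"hand":-1},{"rotation":[0,0,0],"dp":[3.2,-2.1,0],"hand":-1},{"rotation":[0,0,0],"dp":[3.2,-2.1,0],"hand":-1},{"rotation":[0,0,0],"dp":[3.2,-2.1,0],"hand":-1},{"rotation":[0,0,0],"dp":[3.2,-2.1,0],"hand":-1},{"rotation":[0,0,0],"dp":[0,0,0],"hand":-1},{"rotation":[0,0,0],"dp":[0,0,0],"hand":-1}])

```text
clock: 2.33
tcp_pos: [0.4969, -0.2726, 0.2309]
eef_rot: [-3.141, -0.005, 0.001]
contact_force: [0.6, 0.0, 0.7]
grip_width: 0.0851
grip_force: 0.0
```

```bash
python3 - <<'E'
from h import *
np.set_printoptions(precision=3,suppress=True)
s=robot.get_state();print(s["clock"],s["tcp_pos"],s["eef_rot"],s["joint_pos"])
p,d=vision.get_image("wrist");k=vision.calibration("wrist");print(k)
rs=nets.silhouettes("wrist","dipstick")
o=p.copy()
for r in rs[:2]:
    m=r["region"];P=pts(d,k,m);print(r["confidence"],r["extent"],np.median(P,0),P.min(0),P.max(0))
    q=P[:,:2]-P[:,:2].mean(0);w,V=np.linalg.eigh(q.T@q);print("  axis deg",np.degrees(np.arctan2(V[1,1],V[0,1])))
    # width profile & side midline along x
    for x in np.arange(P[:,0].min(),P[:,0].max(),.01):
        S=P[(P[:,0]>=x)&(P[:,0]<x+.01)]
        if len(S): print("  %.3f"%x,np.round([S[:,1].min(),S[:,1].max(),(S[:,1].min()+S[:,1].max())/2,np.percentile(S[:,2],90)],4))
    o[cv2.dilate(m.astype(np.uint8),np.ones((3,3)))-m.astype(np.uint8)>0]=[255,0,0]
cv2.imwrite("pics/w1.png",o[:,:,::-1])
E
```

```text
2.3333 [ 0.497 -0.273  0.231] [-3.141 -0.005  0.001] [-0.708  0.406  1.368 -0.     1.368  0.859]
{'fovy': 66.63565158059667, 'cx': 277.1027327627893, 'cy': 208.83085966462974, 'R': array([[ 0.003, -1.   ,  0.002],
       [-0.953, -0.002,  0.302],
       [-0.302, -0.002, -0.953]]), 't': array([-0.277,  0.433,  0.528])}
0.76 [274.0, 199.0, 30.8, 164.8] [ 0.505 -0.272  0.028] [ 0.365 -0.285  0.001] [ 0.563 -0.257  0.032]
  axis deg -179.6569436410297
  0.365 [-0.276 -0.268 -0.272  0.019]
  0.375 [-0.276 -0.269 -0.273  0.019]
  0.385 [-0.276 -0.268 -0.272  0.019]
  0.395 [-0.276 -0.268 -0.272  0.019]
  0.405 [-0.274 -0.268 -0.271  0.021]
  0.415 [-0.274 -0.268 -0.271  0.021]
  0.425 [-0.274 -0.268 -0.271  0.021]
  0.435 [-0.275 -0.268 -0.272  0.02 ]
  0.445 [-0.275 -0.268 -0.272  0.021]
  0.455 [-0.275 -0.268 -0.272  0.021]
  0.465 [-0.275 -0.268 -0.272  0.028]
  0.475 [-0.282 -0.259 -0.271  0.03 ]
  0.485 [-0.282 -0.26  -0.271  0.03 ]
  0.495 [-0.282 -0.26  -0.271  0.03 ]
  0.505 [-0.282 -0.26  -0.271  0.03 ]
  0.515 [-0.283 -0.26  -0.271  0.03 ]
  0.525 [-0.283 -0.26  -0.271  0.03 ]
  0.535 [-0.283 -0.258 -0.271  0.029]
  0.545 [-0.285 -0.257 -0.271  0.02 ]
  0.555 [-0.283 -0.26  -0.271  0.02 ]
0.64 [485.6, 210.7, 148.9, 78.0] [ 0.473 -0.552  0.02 ] [ 0.407 -0.597 -0.001] [ 0.505 -0.443  0.029]
  axis deg 121.17044392314016
  0.407 [-0.466 -0.443 -0.454  0.016]
  0.417 [-0.48  -0.449 -0.465  0.017]
  0.427 [-0.5   -0.469 -0.485  0.018]
  0.437 [-0.565 -0.488 -0.527  0.018]
  0.447 [-0.567 -0.506 -0.537  0.021]
  0.457 [-0.574 -0.525 -0.549  0.027]
  0.467 [-0.59  -0.534 -0.562  0.027]
  0.477 [-0.593 -0.542 -0.568  0.027]
  0.487 [-0.591 -0.559 -0.575  0.027]
  0.497 [-0.597 -0.578 -0.588  0.025]
```

View pics/w1.png

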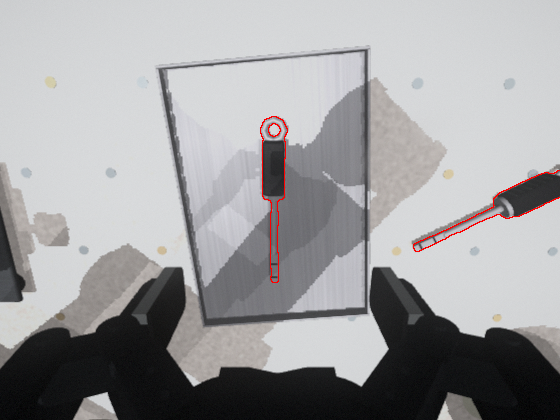

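The wrist view outlines the tray dipstick (ring 274,130; grip 274,168; tip 274,280). That gives grip middle ≈ (0.5095, −0.2715), top 0.029. I'll tilt 20° so the gripper clears the cylinder when the dipstick is inserted.

Emit:
move_arm(increments=[{"rotation":[0,0,0],"dp":[1.0,-0.1,0],"hand":-1},{"rotation":[0,-6.67,0],"dp":[0,0,0],"hand":-1},{"rotation":[0,-6.67,0],"dp":[0,0,0],"hand":-1},{"rotation":[0,-6.66,0],"dp":[0,0,0],"hand":-1},{"rotation":[0,0,0],"dp":[1.37,0,3.76],"hand":-1},{"rotation":[0,0,0],"dp":[1.37,0,3.76],"hand":-1},{"rotation":[0,0,0],"dp":[1.37,0,3.76],"hand":-1},{"rotation":[0,0,0],"dp":[1.37,0,3.76],"hand":-1}])

```text
clock: 3.1
tcp_pos: [0.5049, -0.2738, 0.0697]
eef_rot: [-3.094, 0.003, 0.545]
contact_force: [0.1, 0.4, -0.9]
grip_width: 0.0853
grip_force: 0.0
```

Emit:
move_arm(increments=[{"rotation":[0,0,0],"dp":[0,0,0],"hand":-1},{"rotation":[0,0,0],"dp":[0,0,0],"hand":-1}])

```text
clock: 3.27
tcp_pos: [0.5048, -0.2734, 0.0711]
eef_rot: [-3.091, 0.002, 0.549]
contact_force: [-0.1, -0.5, 1.2]
grip_width: 0.0855
grip_force: 0.0
```

```bash
python3 - <<'E'
from h import *
np.set_printoptions(precision=4,suppress=True)
s=robot.get_state();R=Rot.from_rotvec(s["eef_rot"]).as_matrix();print(s["tcp_pos"],R)
print("to go cm",R.T@(np.array([.507,-.2715,.010])-s["tcp_pos"])*100)
p,d=vision.get_image("wrist");k=vision.calibration("wrist")
for r in nets.silhouettes("wrist","dipstick")[:1]:
    P=pts(d,k,r["region"]);print(r["confidence"],P.min(0),P.max(0))
    G=P[P[:,2]>.026];print(np.percentile(G,[1,50,99],axis=0))
    print("tip end",P[P[:,0]<.4].mean(0))
E
```

```text
[ 0.5048 -0.2734  0.0711] [[ 0.9388 -0.0013 -0.3443]
 [-0.0007 -1.      0.0019]
 [-0.3443 -0.0016 -0.9388]]
to go cm [ 2.308  -0.1851  5.6637]
0.85 [ 0.364  -0.2851  0.0037] [ 0.5663 -0.255   0.0331]
[[ 0.4772 -0.2824  0.0267]
 [ 0.5161 -0.2706  0.0308]
 [ 0.5411 -0.2587  0.0322]]
tip end [ 0.3835 -0.2712  0.0191]
```

Emit:
move_arm(increments=[{"rotation":[0,0,0],"dp":[1.2,-0.25,2.9],"hand":-1},{"rotation":[0,0,0],"dp":[0.8,0,1.9],"hand":-1},{"rotation":[0,0,0],"dp":[0.3,0,0.85],"hand":-1},{"rotation":[0,0,0],"dp":[0,0,0],"hand":-1},{"rotation":[0,0,0],"dp":[0,0,0],"hand":0.3},{"rotation":[0,0,0],"dp":[0,0,0],"hand":1},{"rotation":[0,0,0],"dp":[0,0,0],"hand":1},{"rotation":[0,0,0],"dp":[0,0,0],"hand":1}])

```text
clock: 4.03
tcp_pos: [0.5087, -0.2706, 0.0115]
eef_rot: [3.093, 0.0, -0.543]
contact_force: [0.1, -0.5, -0.5]
grip_width: 0.0388
grip_force: 0.0
```

Emit:
move_arm(increments=[{"rotation":[0,0,0],"dp":[0,0,0],"hand":1},{"rotation":[0,0,0],"dp":[0,0,0],"hand":1},{"rotation":[0,0,0],"dp":[0,0,0],"hand":1},{"rotation":[0,0,0],"dp":[0,0,0],"hand":1},{"rotation":[0,0,0],"dp":[0,0,0],"hand":1}])

```text
clock: 4.45
tcp_pos: [0.5087, -0.2706, 0.0112]
eef_rot: [3.093, 0.0, -0.544]
contact_force: [1.2, -1.0, 6.6]
grip_width: 0.0232
grip_force: 59.7
```

Gripped at 23 mm. I lift it and carry it to a viewing pose in front of the compressor.

Emit:
move_arm(increments=[{"rotation":[0,0,0],"dp":[-0.34,0,-0.94],"hand":1},{"rotation":[0,0,0],"dp":[-1.03,0,-2.82],"hand":1},{"rotation":[0,0,0],"dp":[-1.37,0,-3.76],"hand":1},{"rotation":[0,0,0],"dp":[-1.37,0,-3.76],"hand":1},{"rotation":[0,0,0],"dp":[-1.37,0,-3.76],"hand":1},{"rotation":[0,0,0],"dp":[-1.37,0,-3.76],"hand":1},{"rotation":[0,0,0],"dp":[-1.37,0,-3.76],"hand":1},{"rotation":[0,0,0],"dp":[-0.34,0,-0.94],"hand":1}])

```text
clock: 5.12
tcp_pos: [0.5089, -0.2707, 0.2675]
eef_rot: [3.09, -0.001, -0.532]
contact_force: [0.7, 0.3, -0.3]
grip_width: 0.0227
grip_force: 58.9
```

Emit:
move_arm(increments=[{"rotation":[0,0,0],"dp":[0.75,-2.5,-0.27],"hand":1},{"rotation":[0,0,0],"dp":[0.75,-3.9,-0.27],"hand":1},{"rotation":[0,0,0],"dp":[0.75,-3.9,-0.27],"hand":1},{"rotation":[0,0,0],"dp":[0.75,-3.9,-0.27],"hand":1},{"rotation":[0,0,0],"dp":[0.75,-3.9,-0.27],"hand":1},{"rotation":[0,0,0],"dp":[0.75,-3.9,-0.27],"hand":1},{"rotation":[0,0,0],"dp":[0.75,-3.9,-0.27],"hand":1},{"rotation":[0,0,0],"dp":[0.75,-3.9,-0.27],"hand":1}])

```text
clock: 5.78
tcp_pos: [0.5716, 0.0298, 0.2603]
eef_rot: [-3.094, -0.001, 0.546]
contact_force: [0.4, -0.7, -0.7]
grip_width: 0.0228
grip_force: 59.0
```

Emit:
move_arm(increments=[{"rotation":[0,0,0],"dp":[0.75,-3.9,-0.27],"hand":1},{"rotation":[0,0,0],"dp":[0.75,-2.5,-0.27],"hand":1},{"rotation":[0,0,0],"dp":[0,0,0],"hand":1},{"rotation":[0,0,0],"dp":[0,0,0],"hand":1},{"rotation":[0,0,0],"dp":[0,0,0],"hand":1}])

```text
clock: 6.2
tcp_pos: [0.5876, 0.0912, 0.26]
eef_rot: [3.093, -0.0, -0.546]
contact_force: [0.6, 0.3, -1.3]
grip_width: 0.0228
grip_force: 59.0
```

```bash
python3 - <<'E'
from h import *
np.set_printoptions(precision=4,suppress=True)
s=robot.get_state();R=Rot.from_rotvec(s["eef_rot"]).as_matrix();print(s["clock"],s["tcp_pos"],R,s["joint_pos"],s["grip_width"])
p,d=vision.get_image("wrist");k=vision.calibration("wrist");np.savez("w2.npz",p=p,d=d,**k)
o=p.copy()
for l in ["dipstick","guide_tube"]:
  for r in nets.silhouettes("wrist",l)[:2]:
    m=r["region"];P=pts(d,k,m);print(l,r["confidence"],r["extent"],np.percentile(P,[1,50,99],axis=0))
    o[cv2.dilate(m.astype(np.uint8),np.ones((3,3)))-m.astype(np.uint8)>0]=[255,0,0]
    # fit in tool frame
    if l=="dipstick": Q=(P-s["tcp_pos"])@R; print("tool",np.percentile(Q,[1,50,99],axis=0))
cv2.imwrite("pics/w2.png",o[:,:,::-1])
E
```

```text
6.2 [0.5876 0.0912 0.26  ] [[ 0.9395  0.     -0.3425]
 [-0.0001 -1.     -0.0003]
 [-0.3425  0.0003 -0.9395]] [-0.0372  0.6749  0.9089 -0.0138  1.9072  1.5314] 0.02279862761767196
dipstick 0.61 [278.1, 274.8, 71.6, 190.4] [[0.5023 0.0767 0.2543]
 [0.6111 0.089  0.2766]
 [0.6423 0.1009 0.2786]]
tool [[-0.0803 -0.0097 -0.0267]
 [ 0.0161  0.0022 -0.0199]
 [ 0.0493  0.0145  0.0219]]
guide_tube 0.75 [239.2, 214.8, 21.5, 32.5] [[0.4772 0.1151 0.0908]
 [0.5184 0.1275 0.1268]
 [0.5337 0.1365 0.145 ]]
```

View pics/w2.png

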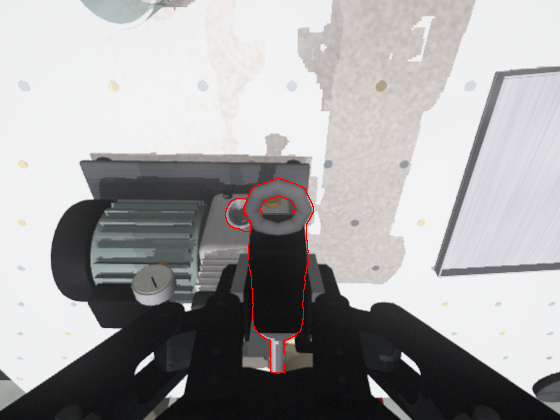

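The wrist view shows the dipstick in the hand (ring 278,205; rod 278,355). The filler mouth is at (238,213), just beside the ring, so I sidestep for an unobstructed look.

Emit:
move_arm(increments=[{"rotation":[0,0,0],"dp":[1,4,-0.3],"hand":1},{"rotation":[0,0,0],"dp":[0,0,0],"hand":1},{"rotation":[0,0,0],"dp":[0,0,0],"hand":1},{"rotation":[0,0,0],"dp":[0,0,0],"hand":1}])

```text
clock: 6.68
tcp_pos: [0.5981, 0.0512, 0.2595]
eef_rot: [-3.093, 0.002, 0.546]
contact_force: [0.9, 0.9, -0.0]
grip_width: 0.0226
grip_force: 59.2
```

```bash
python3 - <<'E'
from h import *
np.set_printoptions(precision=4,suppress=True)
s=robot.get_state();R=Rot.from_rotvec(s["eef_rot"]).as_matrix();print(s["clock"],s["tcp_pos"])
p,d=vision.get_image("wrist");k=vision.calibration("wrist");np.savez("w3.npz",p=p,d=d,**k)
for r in nets.silhouettes("wrist","guide_tube")[:2]:
    m=r["region"];P=pts(d,k,m);print(r["confidence"],r["extent"],np.percentile(P,[1,50,99],axis=0))
    c,rr=map(int,r["extent"][:2])
M,_=None,None
X=[.525,.125,.135];print(proj(k,X))
y0,x0=rr-50,c-50
cv2.imwrite("pics/w3.png",cv2.resize(p[y0:y0+100,x0:x0+100],(600,600),interpolation=2)[:,:,::-1]);print(x0,y0)
z=np.load("top.npz")["p"];cv2.imwrite("pics/t.png",z)
E
```

```text
6.6833 [0.5981 0.0512 0.2595]
0.76 [201.7, 222.2, 31.3, 27.6] [[0.4828 0.11   0.0967]
 [0.5184 0.126  0.1264]
 [0.5333 0.1359 0.1447]]
(np.float64(197.8469879481928), np.float64(221.86129539488223))
151 172
```

View pics/w3.png

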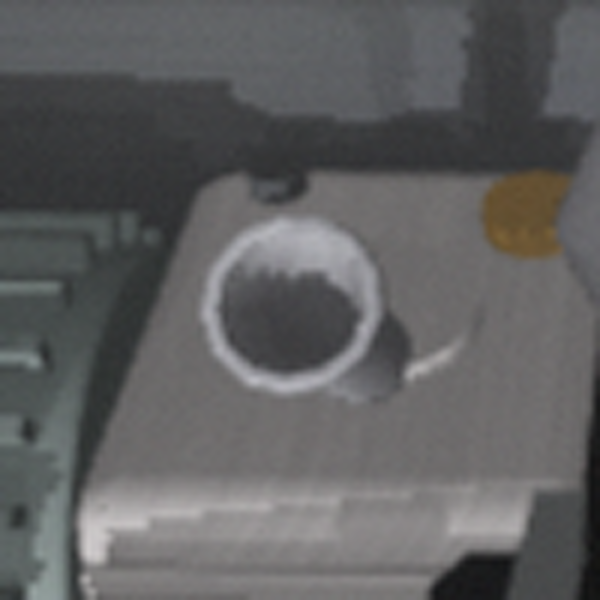

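Crop of the wrist view: the rim ellipse is centred at crop (292,305), full-image ≈ (199.2, 222.4), about 29.7 px wide, with the bore open and the tube behind it.

```bash
python3 - <<'E'
from h import *
np.set_printoptions(precision=4,suppress=True)
def ld(n): 
    z=np.load(n);return z["p"],z["d"],{q:(float(z[q]) if z[q].ndim==0 else z[q]) for q in("fovy","cx","cy","R","t")}
p,d,k=ld("w3.npz")
o,dr=ray(k,199.2,222.4);t=(.135-o[2])/dr[2];C=o+t*dr;print("ray at .135:",C, "range",t,"size est mm",29.7*t/K(k)*1000*(k["R"][2]@dr))
v,u=np.mgrid[:420,:560];rad=np.hypot((u-199.2),(v-222.4))
m=(rad>12.3)&(rad<14.6)
P=pts(d,k,m);P=P[np.linalg.norm(P-C,axis=1)<.018];c=np.median(P,0)
for _ in range(4):
    c=P.mean(0);n=np.linalg.svd(P-c)[2][2];n*=np.sign(n[2]);e=abs((P-c)@n);P=P[e<max(.0012,2*e.std())]
print("plane n",n,"elev",np.degrees(np.arcsin(n[2])),"yaw",np.degrees(np.arctan2(n[1],n[0])),len(P),c)
# rim center by ray with plane
t=((c-o)@n)/(dr@n);print("ray∩plane",o+t*dr)
# rim in w2: fit from bright ring, visible part; template of same from w3 model
p2,d2,k2=ld("w2.npz");print("pred in w2",proj(k2,C))
a=p2[190:240,210:255];cv2.imwrite("pics/w2c.png",cv2.resize(a,(450,500),interpolation=2)[:,:,::-1])
zt=np.load("top.npz");kt=vision.calibration("top");ks=vision.calibration("scene")
print("pred top",proj(kt,C),"scene",proj(ks,C))
# yaw estimates from wrist depth: head top, base, crankcase edge
for nm,kk,dd in(("w3",k,d),("w2",k2,d2),("top",kt,zt["d"])):
    A=pts(dd,kk,np.ones((420,560),bool));
    for lo,hi in((.012,.03),(.198,.21)):
        S=A[(A[:,2]>lo)&(A[:,2]<hi)&(A[:,0]>.3)&(A[:,0]<.54)&(A[:,1]>.03)&(A[:,1]<.35)]
        if len(S)>30:
            # front (max x) edge line per y-bin
            ys=np.arange(S[:,1].min(),S[:,1].max(),.008);E=[]
            for y in ys:
                q=S[(S[:,1]>=y)&(S[:,1]<y+.008)]
                if len(q)>2:E.append((y+.004,q[:,0].max()))
            E=np.array(E);md=np.median(E[:,1]);E=E[abs(E[:,1]-md)<.01]
            if len(E)>4: f=np.polyfit(E[:,0],E[:,1],1);print(nm,lo,"front edge yaw(normal)",-np.degrees(np.arctan(f[0])),"x",md,len(E))
# tube axis: points of tube silhouette below rim
S=pts(d,k,nets.silhouettes("wrist","guide_tube")[0]["region"])
print(cv2.minAreaRect(S[:,:2].astype(np.float32)))
E
```

```text
ray at .135: [0.5243 0.1238 0.135 ] range 0.31176792095254857 size est mm 28.13426124115284
plane n [ 0.7708 -0.0117  0.637 ] elev 39.56980513480259 yaw -0.8696756763217846 163 [0.5249 0.1241 0.1347]
ray∩plane [0.5245 0.1238 0.1352]
pred in w2 (np.float64(239.60503293927198), np.float64(213.43721143699634))
pred top (np.float64(194.60202095485727), np.float64(221.73386287205)) scene (np.float64(391.6104690233495), np.float64(207.3019160327984))
w3 0.012 front edge yaw(normal) -0.7521555239728018 x 0.5143774081966046 36
w2 0.012 front edge yaw(normal) -0.8883470092691241 x 0.5148557183312723 36
top 0.012 front edge yaw(normal) -0.9146853786858539 x 0.5128428240096141 34
top 0.198 front edge yaw(normal) -0.5877980792665831 x 0.4630194301351579 11
((0.5023214221000671, 0.12647315859794617), (0.03160060569643974, 0.06431539356708527), 74.69454956054688)
```

Mouth ≈ (0.5244, 0.1238, 0.135), yaw −0.85°, slant 39.6°, which agrees with the text. Next, the in-hand pose and the turn needed.

```bash
cat > g.py <<'E'
from h import *
np.set_printoptions(precision=4,suppress=True)
M=np.array([.5244,.1238,.135]);yw=np.radians(-.85);e=np.radians(40)
gx=-np.array([np.cos(e)*np.cos(yw),np.cos(e)*np.sin(yw),np.sin(e)]);gy=np.cross([0,0,1],gx);gy/=np.linalg.norm(gy)
G=np.c_[gx,gy,np.cross(gx,gy)]
# dipstick in tool: rotation D and origin o
a=np.radians(20)
def D(yaw=0.,pitch=0.):
    b=a+pitch; x=np.array([-np.cos(b),0,np.sin(b)]);z=np.array([-np.sin(b),0,-np.cos(b)])
    return Rot.from_rotvec(z*yaw).as_matrix()@np.c_[x,np.cross(z,x),z]
O=np.array([-.0338,0,.0072])
def goal(back,yaw=0.,pitch=0.,off=(0,0,0)):
    Rt=G@D(yaw,pitch).T; return Rt, M-gx*back+G@np.array(off)-Rt@O
def togo(back,**k):
    s=robot.get_state();R=Rot.from_rotvec(s["eef_rot"]).as_matrix();Rt,p=goal(back,**k)
    print("clock",s["clock"],"tcp",s["tcp_pos"],"goal",p,"F",s["contact_force"],"w",s["grip_width"])
    print("turn deg",np.degrees(Rot.from_matrix(R.T@Rt).as_rotvec()),"shift cm, present axes",R.T@(p-s["tcp_pos"])*100,"goal axes",Rt.T@(p-s["tcp_pos"])*100)
    print("guide axis in goal tool axes",Rt.T@gx)
E
python3 - <<'E'
from g import *
s=robot.get_state();R=Rot.from_rotvec(s["eef_rot"]).as_matrix()
for n in("w2","w3"):
    z=np.load(n+".npz");k={q:(float(z[q]) if z[q].ndim==0 else z[q]) for q in("fovy","cx","cy","R","t")}
    T=np.array([.5876,.0912,.26]) if n=="w2" else s["tcp_pos"]
    Q=(pts(z["d"],k,np.ones((420,560),bool))-T)@R
    q=(Q-O)@D()   # in nominal dipstick frame
    for lo,hi in((-.09,-.068),(-.06,-.045),(-.045,-.03),(-.02,-.006),(-.004,0),(.02,.035),(.035,.05),(.05,.07)):
        S=q[(q[:,0]>lo)&(q[:,0]<hi)&(abs(q[:,1])<.016)&(q[:,2]>-.0)&(q[:,2]<.025)]
        if len(S)>5:print(n,lo,len(S),"y",np.percentile(S[:,1],[2,98]),S[:,1].mean(),"z med",np.median(S[:,2]),np.percentile(S[:,2],95))
    S=q[(abs(q[:,1])<.02)&(abs(q[:,2])<.02)];print("x min",np.percentile(S[:,0],.3))
togo(.15)
E
```

```text
w2 -0.09 1810 y [-0.0101  0.0145] 0.0021986358047463963 z med 0.002392708257597202 0.003523821571032086
w2 -0.06 2055 y [-0.0153  0.0154] -0.00027984881425231024 z med 0.01306876212628691 0.02287222107385102
w2 -0.045 1217 y [-0.0093  0.0134] 0.002035207000457075 z med 0.01300890322547018 0.02016042230423062
w2 -0.02 706 y [-0.0095  0.0136] 0.002064080022390772 z med 0.012900705689575888 0.013505057281878851
w2 -0.004 129 y [-0.0063  0.0105] 0.001778379384612084 z med 0.012180758509319716 0.013357516031598316
w2 0.02 166 y [-0.0018  0.0055] 0.0018459583119807142 z med 0.0033856204753911394 0.004245189109526272
w2 0.035 156 y [-0.002   0.0056] 0.0017946571650788972 z med 0.0034243577123952203 0.0042688648999810175
w2 0.05 42 y [-0.0021  0.0057] 0.0017052056641661715 z med 0.003086104687489934 0.0041656325925068785
x min -0.08951203056113995
w3 -0.09 1782 y [-0.0101  0.0145] 0.002155257313721486 z med 0.0022452774781933594 0.003396606120183718
w3 -0.06 2083 y [-0.0153  0.0153] -0.0002882311949214796 z med 0.01290885659100141 0.022831917658751335
w3 -0.045 1218 y [-0.0093  0.0135] 0.002
[... 191 characters left out ...]
.0105] 0.00195551027890583 z med 0.0120831396523841 0.013104030171283344
w3 0.02 169 y [-0.0017  0.0055] 0.0018674704480459872 z med 0.003291545463914113 0.004050897700574955
w3 0.035 154 y [-0.0019  0.0057] 0.0019346295272995523 z med 0.0032425549745560512 0.003994495350620875
w3 0.05 42 y [-0.0021  0.0058] 0.0015484228713254552 z med 0.0024385920072398037 0.004126983064203056
x min -0.08947945107804399
clock 6.8333 tcp [0.598  0.0522 0.2597] goal [0.6686 0.1217 0.2497] F [ 0.0672  0.7336 -1.1871] w 0.02278264161363845
turn deg [-0.0043 39.9902  0.9155] shift cm, present axes [ 6.9748 -6.9361 -1.4788] goal axes [ 6.1915 -7.0458  3.3116]
guide axis in goal tool axes [-0.9397  0.      0.342 ]
```

Emit:
move_arm(increments=[{"rotation":[0,0,0],"dp":[2.33,-2.38,-0.5],"hand":1},{"rotation":[0,0,0],"dp":[2.33,-2.38,-0.5],"hand":1},{"rotation":[0,0,0],"dp":[2.33,-2.38,-0.5],"hand":1},{"rotation":[0,6.66,0.15],"dp":[0,0,0],"hand":1},{"rotation":[0,6.66,0.15],"dp":[0,0,0],"hand":1},{"rotation":[0,6.66,0.15],"dp":[0,0,0],"hand":1},{"rotation":[0,6.66,0.15],"dp":[0,0,0],"hand":1},{"rotation":[0,6.66,0.15],"dp":[0,0,0],"hand":1}])

```text
clock: 7.5
tcp_pos: [0.6673, 0.122, 0.2507]
eef_rot: [3.118, -0.018, 0.368]
contact_force: [0.4, 0.0, -0.4]
grip_width: 0.0226
grip_force: 59.1
```

Emit:
move_arm(increments=[{"rotation":[0,6.66,0.15],"dp":[0,0,0],"hand":1},{"rotation":[0,0,0],"dp":[0,0,0],"hand":1},{"rotation":[0,0,0],"dp":[0,0,0],"hand":1},{"rotation":[0,0,0],"dp":[0,0,0],"hand":1}])

```text
clock: 7.83
tcp_pos: [0.6681, 0.1213, 0.2511]
eef_rot: [3.093, -0.023, 0.537]
contact_force: [0.5, -0.7, -0.6]
grip_width: 0.023
grip_force: 59.2
```

```bash
sed -i 's/-.0338,0,.0072/-.0338,.002,.0072/' g.py; python3 - <<'E'
from g import *
togo(.15);togo(.11)
p,d=vision.get_image("wrist")
s,ds=vision.get_image("scene");t,dt=vision.get_image("top")
a=cv2.resize(p,(400,300));b=cv2.resize(s[160:250,340:440],(400,360),interpolation=2);c=cv2.resize(t[175:265,140:240],(400,360),interpolation=2)
cv2.imwrite("pics/pre.png",np.vstack([np.hstack([a,a*0])[:200*0+300],np.hstack([b,c])])[:,:,::-1][60:])
k=vision.calibration("wrist");S=robot.get_state();R=Rot.from_rotvec(S["eef_rot"]).as_matrix()
for cam in("scene","top"):
    kk=vision.calibration(cam)
    print(cam,[np.round(proj(kk,S["tcp_pos"]+R@(O+D()@[x,0,0])),1) for x in(0,.11)],np.round(proj(kk,M),1))
E
```

```text
clock 7.8333 tcp [0.6681 0.1213 0.2511] goal [0.6686 0.1237 0.2497] F [ 0.5094 -0.6775 -0.6427] w 0.022955495831995687
turn deg [-0.      0.3151 -0.0047] shift cm, present axes [-0.0001 -0.2338  0.1425] goal axes [-0.0009 -0.2338  0.1424]
guide axis in goal tool axes [-0.9397  0.      0.342 ]
clock 7.8333 tcp [0.6681 0.1213 0.2511] goal [0.638  0.1241 0.224 ] F [ 0.5094 -0.6775 -0.6427] w 0.022955495831995687
turn deg [-0.      0.3151 -0.0047] shift cm, present axes [-3.7513 -0.2335  1.5312] goal axes [-3.7597 -0.2338  1.5105]
guide axis in goal tool axes [-0.9397  0.      0.342 ]
scene [array([395. , 225.9]), array([391.8, 211.3])] [391.6 207.3]
top [array([190.8, 175.6]), array([194.2, 210.2])] [194.6 221.7]
```

View pics/pre.png

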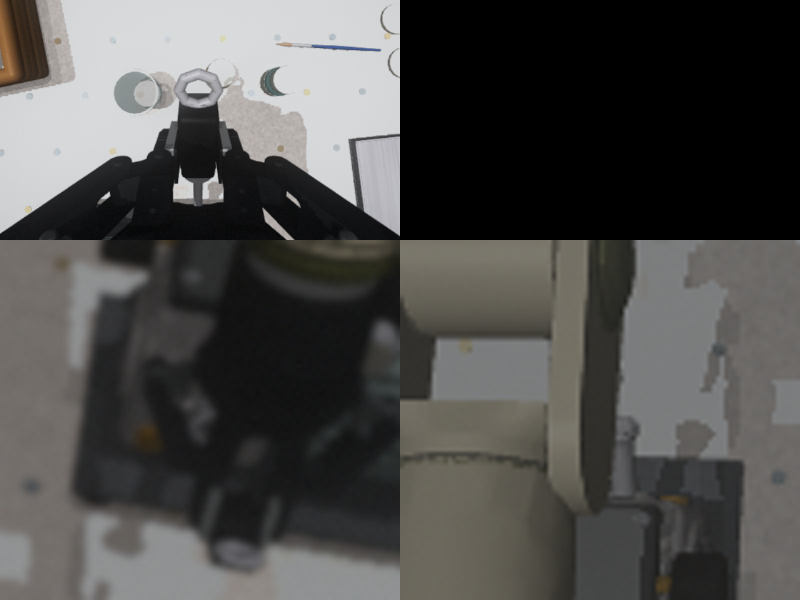

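The hand cleared the compressor. The arm hides the tip from the top and scene cameras, but the rim there (top ≈194.7,222) agrees with the estimate. I correct the offset and advance slowly along the bore.

Emit:
move_arm(increments=[{"rotation":[0,0.3,0],"dp":[0,-0.2,0.14],"hand":1},{"rotation":[0,0,0],"dp":[-0.94,0,0.34],"hand":1},{"rotation":[0,0,0],"dp":[-0.94,0,0.34],"hand":1},{"rotation":[0,0,0],"dp":[-0.94,0,0.34],"hand":1},{"rotation":[0,0,0],"dp":[-0.94,0,0.34],"hand":1},{"rotation":[0,0,0],"dp":[-0.47,0,0.17],"hand":1},{"rotation":[0,0,0],"dp":[0,0,0],"hand":1},{"rotation":[0,0,0],"dp":[0,0,0],"hand":1}])

```text
clock: 8.65
tcp_pos: [0.6339, 0.1237, 0.2201]
eef_rot: [3.091, -0.023, 0.547]
contact_force: [-0.7, 0.3, -1.3]
grip_width: 0.0225
grip_force: 59.2
```

```bash
python3 - <<'E'
from g import *
togo(.09)
E
```

```text
clock 8.65 tcp [0.6339 0.1237 0.2201] goal [0.6227 0.1243 0.2112] F [-0.7139  0.2698 -1.2716] w 0.022517295196193807
turn deg [ 0.0063 -0.0713 -0.0175] shift cm, present axes [-1.3647 -0.0471  0.4555] goal axes [-1.3642 -0.0475  0.4572]
guide axis in goal tool axes [-0.9397  0.      0.342 ]
```

Emit:
move_arm(increments=[{"rotation":[0,0,0],"dp":[-0.47,-0.03,0.16],"hand":1},{"rotation":[0,0,0],"dp":[-0.47,0,0.16],"hand":1},{"rotation":[0,0,0],"dp":[-0.47,0,0.16],"hand":1},{"rotation":[0,0,0],"dp":[0,0,0],"hand":1}])

```text
clock: 8.98
tcp_pos: [0.621, 0.1242, 0.2097]
eef_rot: [3.091, -0.023, 0.544]
contact_force: [0.7, 0.5, -1.0]
grip_width: 0.0225
grip_force: 59.2
```

Emit:
move_arm(increments=[{"rotation":[0,0,0],"dp":[-0.47,0,0.17],"hand":1},{"rotation":[0,0,0],"dp":[-0.47,0,0.17],"hand":1},{"rotation":[0,0,0],"dp":[0,0,0],"hand":1},{"rotation":[0,0,0],"dp":[0,0,0],"hand":1}])

```text
clock: 9.32
tcp_pos: [0.614, 0.1243, 0.204]
eef_rot: [3.091, -0.023, 0.546]
contact_force: [0.0, -0.3, -0.6]
grip_width: 0.0225
grip_force: 59.2
```

```bash
python3 - <<'E'
from g import *
togo(.06);print(robot.get_state()["wrist_torque"])
E
```

```text
clock 9.3167 tcp [0.614  0.1243 0.204 ] goal [0.5997 0.1247 0.1919] F [ 0.0276 -0.2521 -0.5581] w 0.022510823494456763
turn deg [ 0.0053 -0.0427 -0.0156] shift cm, present axes [-1.7642 -0.0171  0.6469] goal axes [-1.7637 -0.0175  0.6482]
guide axis in goal tool axes [-0.9397  0.      0.342 ]
[-0.0016  0.2149  0.0568]
```

Emit:
move_arm(increments=[{"rotation":[0,0,0],"dp":[-0.75,0,0.27],"hand":1},{"rotation":[0,0,0],"dp":[-0.75,0,0.27],"hand":1},{"rotation":[0,0,0],"dp":[-0.75,0,0.27],"hand":1},{"rotation":[0,0,0],"dp":[0,0,0],"hand":1},{"rotation":[0,0,0],"dp":[0,0,0],"hand":1}])

```text
clock: 9.73
tcp_pos: [0.5957, 0.1246, 0.1887]
eef_rot: [3.091, -0.023, 0.546]
contact_force: [-0.3, 0.4, -0.4]
grip_width: 0.0227
grip_force: 59.2
```

Emit:
move_arm(increments=[{"rotation":[0,0,0],"dp":[-0.75,0,0.27],"hand":1},{"rotation":[0,0,0],"dp":[-0.75,0,0.27],"hand":1},{"rotation":[0,0,0],"dp":[-0.75,0,0.27],"hand":1},{"rotation":[0,0,0],"dp":[0,0,0],"hand":1},{"rotation":[0,0,0],"dp":[0,0,0],"hand":1}])

```text
clock: 10.15
tcp_pos: [0.5771, 0.1249, 0.1732]
eef_rot: [3.091, -0.023, 0.546]
contact_force: [-0.2, 0.6, -0.9]
grip_width: 0.0226
grip_force: 59.2
```

```bash
python3 - <<'E'
from g import *
togo(.0);print(robot.get_state()["wrist_torque"])
E
```

```text
clock 10.15 tcp [0.5771 0.1249 0.1732] goal [0.5537 0.1254 0.1533] F [-0.1758  0.6411 -0.9296] w 0.022607361804513303
turn deg [ 0.0044 -0.0274 -0.0102] shift cm, present axes [-2.883  -0.0135  1.0685] goal axes [-2.8824 -0.014   1.0699]
guide axis in goal tool axes [-0.9397  0.      0.342 ]
[ 0.0223  0.176  -0.0273]
```

Emit:
move_arm(increments=[{"rotation":[0,0,0],"dp":[-0.75,0,0.28],"hand":1},{"rotation":[0,0,0],"dp":[-0.75,0,0.28],"hand":1},{"rotation":[0,0,0],"dp":[-0.66,0,0.24],"hand":1},{"rotation":[0,0,0],"dp":[-0.28,0,0.1],"hand":1},{"rotation":[0,0,0],"dp":[0,0,0],"hand":1},{"rotation":[0,0,0],"dp":[0,0,0],"hand":1}])

```text
clock: 10.65
tcp_pos: [0.5577, 0.1252, 0.1567]
eef_rot: [3.091, -0.023, 0.547]
contact_force: [0.3, 0.6, -0.4]
grip_width: 0.0228
grip_force: 59.2
```

Emit:
move_arm(increments=[{"rotation":[0,0,0],"dp":[-0.14,0,0.05],"hand":1},{"rotation":[0,0,0],"dp":[-0.14,0,0.05],"hand":1},{"rotation":[0,0,0],"dp":[-0.09,0,0.03],"hand":1},{"rotation":[0,0,0],"dp":[0,0,0],"hand":1},{"rotation":[0,0,0],"dp":[0,0,0],"hand":1}])

```text
clock: 11.07
tcp_pos: [0.5547, 0.1252, 0.1542]
eef_rot: [3.091, -0.023, 0.547]
contact_force: [-0.7, -0.2, -0.6]
grip_width: 0.0228
grip_force: 59.2
```

```bash
python3 - <<'E'
from g import *
togo(.0);s=robot.get_state();print(s["wrist_torque"],s["contact_force"]@G)
E
```

```text
clock 11.0667 tcp [0.5547 0.1252 0.1542] goal [0.5537 0.1254 0.1533] F [-0.6672 -0.211  -0.5734] w 0.022816525689603667
turn deg [ 0.0066 -0.0588 -0.0146] shift cm, present axes [-0.119  -0.0186  0.0477] goal axes [-0.119  -0.0186  0.0478]
guide axis in goal tool axes [-0.9397  0.      0.342 ]
[-0.0166  0.207  -0.0095] [ 0.8772  0.2209 -0.0125]
```

Emit:
move_arm(increments=[{"rotation":[0,0,0],"dp":[-0.09,0,0.03],"hand":1},{"rotation":[0,0,0],"dp":[-0.05,0,0.02],"hand":1},{"rotation":[0,0,0],"dp":[0,0,0],"hand":1},{"rotation":[0,0,0],"dp":[0,0,0],"hand":1}])

```text
clock: 11.4
tcp_pos: [0.5541, 0.1252, 0.1538]
eef_rot: [3.09, -0.023, 0.549]
contact_force: [3.2, -0.6, 2.3]
grip_width: 0.0222
grip_force: 59.3
```

Emit:
move_arm(increments=[{"rotation":[0,0,0],"dp":[-0.09,0,0.03],"hand":1},{"rotation":[0,0,0],"dp":[0,0,0],"hand":1},{"rotation":[0,0,0],"dp":[0,0,0],"hand":1}])

```text
clock: 11.65
tcp_pos: [0.554, 0.1251, 0.1538]
eef_rot: [3.09, -0.023, 0.553]
contact_force: [5.8, 0.2, 4.2]
grip_width: 0.0227
grip_force: 59.5
```

Emit:
move_arm(increments=[{"rotation":[0,0,0],"dp":[-0.14,0,0.05],"hand":1},{"rotation":[0,0,0],"dp":[-0.14,0,0.05],"hand":1},{"rotation":[0,0,0],"dp":[0,0,0],"hand":1},{"rotation":[0,0,0],"dp":[0,0,0],"hand":1}])

```text
clock: 11.98
tcp_pos: [0.5539, 0.1251, 0.154]
eef_rot: [3.088, -0.024, 0.563]
contact_force: [10.7, 0.5, 8.8]
grip_width: 0.0225
grip_force: 59.9
```

```bash
python3 - <<'E'
from g import *
togo(.0);s=robot.get_state();print(s["wrist_torque"],s["contact_force"]@G)
p,d=vision.get_image("wrist");k=vision.calibration("wrist");R=Rot.from_rotvec(s["eef_rot"]).as_matrix()
q=((pts(d,k,np.ones((420,560),bool))-s["tcp_pos"])@R-O)@D()
for lo,hi in((-.09,-.068),(-.045,-.03),(-.02,-.006),(-.004,0)):
    S=q[(q[:,0]>lo)&(q[:,0]<hi)&(abs(q[:,1])<.014)&(q[:,2]>0)&(q[:,2]<.018)];print(lo,len(S),S[:,1].mean(),np.median(S[:,2]))
S=q[(abs(q[:,1])<.02)&(abs(q[:,2])<.02)];print("x min",np.percentile(S[:,0],.3))
cv2.imwrite("pics/home.png",cv2.resize(p[100:420,160:400],(600,800))[200:800,:,::-1])
E
```

```text
clock 11.9833 tcp [0.5539 0.1251 0.154 ] goal [0.5537 0.1254 0.1533] F [10.6661  0.4807  8.7562] w 0.022483149153504915
turn deg [-0.011  -0.6784 -0.0382] shift cm, present axes [-0.0369 -0.0234  0.0551] goal axes [-0.0362 -0.0234  0.0555]
guide axis in goal tool axes [-0.9397  0.      0.342 ]
[ 0.0492 -2.0279  0.0268] [-13.7927  -0.6389  -0.1431]
-0.09 1854 -0.0003884712555677635 0.002542902737092052
-0.045 1124 -0.0005030324183984916 0.013178135993241618
-0.02 687 -0.0003862115496572977 0.013129202693215014
-0.004 190 0.0010784726624598073 0.012287195002134346
x min -0.08951483726111994
```

View pics/home.png

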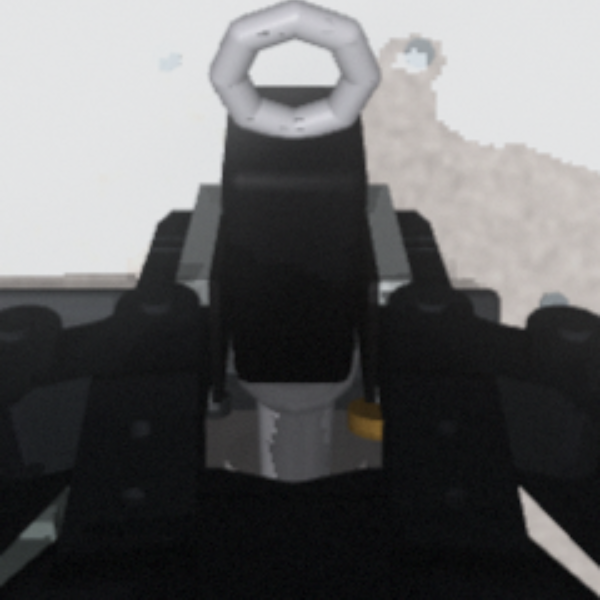

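The collar sits on the rim (crop 295,390), no rod is showing, and the reaction is purely axial at 14 N, so it is home. I ease off briefly, then withdraw along the bore.

Emit:
move_arm(increments=[{"rotation":[0,0,0],"dp":[0.2,0,-0.07],"hand":1},{"rotation":[0,0,0],"dp":[0,0,0],"hand":1},{"rotation":[0,0,0],"dp":[0,0,0],"hand":1},{"rotation":[0,0,0],"dp":[0,0,0],"hand":1},{"rotation":[0,0,0],"dp":[0.28,0,-0.1],"hand":1},{"rotation":[0,0,0],"dp":[0.75,0,-0.27],"hand":1},{"rotation":[0,0,0],"dp":[0.94,0,-0.34],"hand":1},{"rotation":[0,0,0],"dp":[0.94,0,-0.34],"hand":1}])

```text
clock: 12.7
tcp_pos: [0.5757, 0.1249, 0.1717]
eef_rot: [3.092, -0.023, 0.543]
contact_force: [-0.4, 0.1, -0.5]
grip_width: 0.0232
grip_force: 59.2
```

Emit:
move_arm(increments=[{"rotation":[0,0,0],"dp":[1.13,0,-0.41],"hand":1},{"rotation":[0,0,0],"dp":[1.13,0,-0.41],"hand":1},{"rotation":[0,0,0],"dp":[1.13,0,-0.41],"hand":1},{"rotation":[0,0,0],"dp":[1.13,0,-0.41],"hand":1},{"rotation":[0,0,0],"dp":[1.13,0,-0.41],"hand":1},{"rotation":[0,0,0],"dp":[1.13,0,-0.41],"hand":1},{"rotation":[0,0,0],"dp":[1.13,0,-0.41],"hand":1},{"rotation":[0,0,0],"dp":[0,0,0],"hand":1}])

```text
clock: 13.37
tcp_pos: [0.6416, 0.1237, 0.227]
eef_rot: [3.091, -0.024, 0.548]
contact_force: [0.3, -1.2, -0.6]
grip_width: 0.0225
grip_force: 59.2
```

```bash
python3 - <<'E'
from g import *
togo(.17)
E
```

```text
clock 13.3667 tcp [0.6416 0.1237 0.227 ] goal [0.6839 0.1234 0.2626] F [ 0.3368 -1.2416 -0.6235] w 0.022544356400731765
turn deg [ 0.0106 -0.1168 -0.0301] shift cm, present axes [ 5.2057 -0.039  -1.8882] goal axes [ 5.2019 -0.0366 -1.8988]
guide axis in goal tool axes [-0.9397  0.      0.342 ]
```

Emit:
move_arm(increments=[{"rotation":[0,0,0],"dp":[1.9,0,-0.68],"hand":1},{"rotation":[0,0,0],"dp":[1.9,0,-0.68],"hand":1},{"rotation":[0,0,0],"dp":[1.4,0,-0.5],"hand":1},{"rotation":[0,-6.67,-0.15],"dp":[0,0,0],"hand":1},{"rotation":[0,-6.67,-0.15],"dp":[0,0,0],"hand":1},{"rotation":[0,-6.67,-0.15],"dp":[0,0,0],"hand":1},{"rotation":[0,-6.67,-0.15],"dp":[0,0,0],"hand":1},{"rotation":[0,-6.67,-0.15],"dp":[0,0,0],"hand":1}])

```text
clock: 14.03
tcp_pos: [0.6821, 0.1233, 0.2616]
eef_rot: [3.12, -0.004, -0.365]
contact_force: [1.0, 0.4, 0.6]
grip_width: 0.0225
grip_force: 59.2
```

Emit:
move_arm(increments=[{"rotation":[0,-6.67,-0.15],"dp":[0,0,0],"hand":1},{"rotation":[0,0,0],"dp":[0,0,0],"hand":1},{"rotation":[0,0,0],"dp":[0,0,0],"hand":1},{"rotation":[0,0,0],"dp":[0,0,0],"hand":1}])

```text
clock: 14.37
tcp_pos: [0.6836, 0.1235, 0.2618]
eef_rot: [3.104, -0.001, -0.483]
contact_force: [-0.7, 0.4, -0.4]
grip_width: 0.0229
grip_force: 59.2
```

```bash
python3 - <<'E'
from g import *
s=robot.get_state();R=Rot.from_rotvec(s["eef_rot"]).as_matrix();x=R@D()
print(s["clock"],s["tcp_pos"],"dip axes\n",x,"\nto go",R.T@(np.array([.60,-.27,.27])-s["tcp_pos"])*100,s["joint_pos"])
E
```

```text
14.3667 [0.6836 0.1235 0.2618] dip axes
 [[-0.9992 -0.0003 -0.0406]
 [ 0.0003 -1.      0.0003]
 [-0.0406  0.0003  0.9992]] 
to go [-8.1956 39.3498  1.7641] [0.0095 0.9947 0.3156 0.0032 2.1397 1.5819]
```

Emit:
move_arm(increments=[{"rotation":[0,0,0],"dp":[-1.2,2.5,0.2],"hand":1},{"rotation":[0,0,0],"dp":[-0.9,3.9,0.2],"hand":1},{"rotation":[0,0,0],"dp":[-0.9,3.9,0.2],"hand":1},{"rotation":[0,0,0],"dp":[-0.9,3.9,0.2],"hand":1},{"rotation":[0,0,0],"dp":[-0.9,3.9,0.2],"hand":1},{"rotation":[0,0,0],"dp":[-0.9,3.9,0.2],"hand":1},{"rotation":[0,0,0],"dp":[-0.9,3.9,0.2],"hand":1},{"rotation":[0,0,0],"dp":[-0.9,3.9,0.2],"hand":1}])

```text
clock: 15.03
tcp_pos: [0.6053, -0.1756, 0.2721]
eef_rot: [3.103, 0.0, -0.479]
contact_force: [0.5, 0.7, -1.1]
grip_width: 0.0229
grip_force: 59.2
```

Emit:
move_arm(increments=[{"rotation":[0,0,0],"dp":[-0.9,3.9,0.2],"hand":1},{"rotation":[0,0,0],"dp":[0,3.9,0],"hand":1},{"rotation":[0,0,0],"dp":[0,1.6,0],"hand":1},{"rotation":[0,0,0],"dp":[0,0,0],"hand":1},{"rotation":[0,0,0],"dp":[0,0,0],"hand":1}])

```text
clock: 15.45
tcp_pos: [0.5972, -0.2685, 0.272]
eef_rot: [3.103, -0.002, -0.481]
contact_force: [0.1, 1.1, -1.0]
grip_width: 0.0231
grip_force: 59.2
```

```bash
cat > f.py <<'E'
from g import *
s=robot.get_state();R=Rot.from_rotvec(s["eef_rot"]).as_matrix();x=R@D()
print(s["clock"],s["tcp_pos"],"dip axes\n",x,"tip",s["tcp_pos"]+R@(O+D()@[.11,0,0]))
Rt=np.diag([-1.,-1,1])@D().T
print("turn",np.degrees(Rot.from_matrix(R.T@Rt).as_rotvec()),"to go goal axes",Rt.T@(np.array([.59,-.27,.155])-s["tcp_pos"])*100,s["joint_velocities"])
E
python3 f.py
```

```text
15.45 [ 0.5972 -0.2685  0.272 ] dip axes
 [[-0.9991 -0.0011 -0.0413]
 [ 0.001  -1.      0.0018]
 [-0.0413  0.0017  0.9991]] tip [ 0.4529 -0.2703  0.2708]
turn [ 0.0744 -2.3686 -0.0922] to go goal axes [ 3.3287  0.1547 11.2397] [ 0.0402  0.0025 -0.0064  0.0074  0.0124  0.0034]
```

Emit:
move_arm(increments=[{"rotation":[0,-2.37,0],"dp":[0,0,0],"hand":1},{"rotation":[0,0,0],"dp":[0.8,0,2.8],"hand":1},{"rotation":[0,0,0],"dp":[0.8,0,2.8],"hand":1},{"rotation":[0,0,0],"dp":[0.8,0,2.8],"hand":1},{"rotation":[0,0,0],"dp":[0.6,0,1.9],"hand":1},{"rotation":[0,0,0],"dp":[0.3,0,0.9],"hand":1},{"rotation":[0,0,0],"dp":[0,0,0],"hand":1},{"rotation":[0,0,0],"dp":[0,0,0],"hand":1}])

```text
clock: 16.12
tcp_pos: [0.5909, -0.2679, 0.1556]
eef_rot: [3.092, 0.001, -0.546]
contact_force: [0.4, 0.1, -0.6]
grip_width: 0.0226
grip_force: 59.2
```

Emit:
move_arm(increments=[{"rotation":[0,0,0],"dp":[0,0,0],"hand":1},{"rotation":[0,0,0],"dp":[0,0,0],"hand":1},{"rotation":[0,0,0],"dp":[0,0,0],"hand":1},{"rotation":[0,0,0],"dp":[0,0,0],"hand":1}])

```text
clock: 16.45
tcp_pos: [0.5908, -0.2688, 0.1543]
eef_rot: [3.093, -0.001, -0.548]
contact_force: [0.4, -0.3, -0.8]
grip_width: 0.0227
grip_force: 59.2
```

```bash
python3 f.py; python3 - <<'E'
from g import *
s=robot.get_state();R=Rot.from_rotvec(s["eef_rot"]).as_matrix()
p,d=vision.get_image("wrist");k=vision.calibration("wrist")
q=pts(d,k,np.ones((420,560),bool))-s["tcp_pos"]-R@O
q=q*[-1,-1,1]
for lo,hi in((-.06,-.045),(-.045,-.03),(-.02,-.006),(-.004,0),(.02,.035),(.035,.05),(.05,.07)):
    S=q[(q[:,0]>lo)&(q[:,0]<hi)&(abs(q[:,1])<.013)&(q[:,2]>0)&(q[:,2]<.018)];print(lo,len(S),S[:,1].mean(),np.median(S[:,2]))
t,_=vision.get_image("scene");cv2.imwrite("pics/end.png",np.hstack([cv2.resize(p,(400,300)),cv2.resize(t,(400,300))])[:,:,::-1])
E
```

```text
16.45 [ 0.5908 -0.2688  0.1543] dip axes
 [[-1.     -0.0006  0.0019]
 [ 0.0006 -1.      0.0009]
 [ 0.0019  0.0009  1.    ]] tip [ 0.4465 -0.2707  0.1594]
turn [ 0.0378  0.1091 -0.0496] to go goal axes [-0.0952  0.1178 -0.0415] [-0.0021  0.0071  0.0051 -0.0003 -0.0001  0.0012]
-0.06 1460 -0.00017508468796951983 0.012505471974052565
-0.045 1137 -0.00045291917950832376 0.01252887993194679
-0.02 710 -0.0004524395958177464 0.012495794449796219
-0.004 131 -0.0005237101814451425 0.011932009624131601
0.02 173 -0.0006128068130484035 0.0030066500065907553
0.035 148 -0.0004927223891000695 0.0029459548178387973
0.05 46 -0.0005656878698049368 0.002503355985679037
```

View pics/end.png

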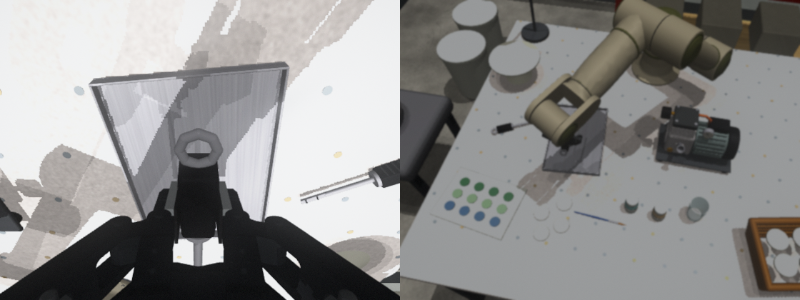

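The dipstick is held level over the tray (wrist: ring 197,150; rod 197,250) with its tip about 16 cm up. The jars and brush are undisturbed, and the arm is still.

```bash
python3 -c "
from bench import robot
print(robot.finish_job())"
```

```text
the job is handed in; nothing more can be done
None
```

The job is handed in after about 16.5 s: the dipstick went fully home (collar on the rim, 14 N axial), came out again, and is held level, marked side up, with its tip about 16 cm above the tray; the finish call returned no verdict.

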